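# Tug-test a clipped-in cabinet foot

### The job

Check that the tall round foot on the upturned cabinet plinth is held by its clip: grip it from above and tug it straight up with about 12 N for about a second, never more than 18 N. Then slowly ease it back down fully home before letting go of it (do not let it snap back), and leave the tall square foot and the short round foot alone.

Things in the scene. Friction and masses are not known exactly. Their poses are not given: they have to be found in the camera images.
- round_foot (a joint): Foot to test: tall, round, light wood; upright cylinder 36 mm across, 62 mm high, on a 52 mm round, 8 mm thick collar; 80 g. Value: rise from its seat in m (0 = home, at most 0.030). A spring clip lets it slide straight up only: the pull must first pass 2.4 N, then it rises 1 mm per further 0.8 N; 12 N = 12 mm, 18 N = 19.5 mm. Let go, it snaps back.
- round_foot_top (a point): Centre of that foot's flat top, 117 mm above the bench when home; rises with it. z up, y along the row of feet, x across. The three feet stand in any order, 105 mm apart, on a brown wooden plinth fixed to the bench (85 mm across, 340 mm along, top 47 mm above the bench). Gripping across x keeps the fingers clear of the other feet.
- square_foot (a joint): Not to be tugged: tall square foot of the same light wood, 36 mm square, 62 mm high on a 52 mm square, 8 mm collar; 70 mm in all. Same clip. Value: rise from its seat in m (0 = home).
- short_foot (a joint): Not to be tugged: short round foot of the same light wood, 36 mm in diameter, 22 mm high on a 52 mm round, 8 mm collar; 30 mm in all. Same clip. Value: rise from its seat in m (0 = home).

How it is judged (in metres and radians):
On the way:
1. the tall round foot is held tugged with about 12 N (raised 7.5 to 16.5 mm) for 0.6 s (value of joint round_foot between 0.0075 and 0.0165 m), for 0.6 s.
At the end, for the whole second after the job is handed in: All three feet are home in their sockets, less than 2 mm up (value of joint each of round_foot, square_foot, short_foot below 0.002 m); the robot touches nothing.
It fails at once if the round foot is pulled with more than 18 N (raised over 19.5 mm) (value of joint round_foot above 0.0195 m).
It fails at once if the round foot snaps back (drops faster than 0.2 m/s) (velocity of joint round_foot below -0.2 m/s).
It fails at once if another foot is tugged (raised over 4 mm) (value of joint any of square_foot, short_foot above 0.004 m).
It also fails if it takes over 32 s, if anything falls off the work surface, if the arm or the gripper's body presses on something with over 40 N, if the wrist force passes 120 N, or if a joint passes its speed limit or range.

### The arm

A 6-joint arm with a two-finger parallel gripper is mounted at the origin on the work surface. World frame = base frame: x ahead of the robot, y to its left, z up, the work surface at z = 0. Lengths are in mm, angles in rad, forces in N, time in s.
With the tool pointing down it reaches from about 300 to 775 mm from the base axis. Payload 14.6 kg.
Tool frame: the origin (TCP) lies on the centre line of the jaws, within the pads' length; the fingertips stand 19 mm ahead of it and the grasp point (between the pads) is the TCP (bot.tip_reach is the distance from the TCP to the fingertips, in mm); y points along the fingers, x is the direction in which the jaws open and shut, and the axes are right-handed (so a half turn about y gives the same grasp; the last joint's range is limited). The gripper opens to 85 mm and grips with 20 to 120 N. Pads are 22 mm wide; open, the fingers measure 114 mm over their backs; the gripper's body (76 mm by 85 mm) begins 54 mm behind the grasp point. The pads swing forward as they close: fully open they stand 13 mm farther back than shut.
Start: joints at [-1.242, 0.3, 1.521, -0, 1.321, -0.067], TCP at [212.043, -507.472, 250.281] pointing down, gripper open.
Joint ranges: [-3.03, 3.03], [-0.79, 2.21], [0.23, 2.52], [-1.04, 4.18], [0, 3.07], [-2.55, 2.55]. Speed limits (rad/s): [2.22, 2.22, 2.57, 3.14, 3.14, 3.14].

### API

Orientations are given as a unit quaternion [w, x, y, z].
In Python, from rig import bot gives the robot as it stands. Calls block until the motion is done:
- bot.move_to(position, orientation): joint-space move of the TCP to a pose.
- bot.servo_line(position, attitude=None, speed=150, until_force=None): straight line of the TCP; attitude=None keeps the orientation; speed is the mean speed in mm/s. With until_force (N) it stops when the force on the tool has changed by that much, and returns True; else False.
- bot.move_joints(angles): joint-space move.
- bot.move_gripper(opening, grip_force=None): finger opening in mm; grip_force is the grip in N (None keeps the last); returns when the fingers have stopped.
- bot.dwell(seconds).
- bot.ik(position, orientation): joint angles nearest the present ones, or None.
- bot.read_state(): the state.
- bot.read_camera(name): name is "scene" or "side" or "wrist"; returns a dict with "image" (420x560x3 uint8, blue, green, red), "depth" (420x560 float32, mm along the optical axis (not along the pixel's ray), 0 where there is no reading), "fovy" (degrees; the focal length in pixels is half the picture's height over the tangent of half this angle, whatever the lens; pixels are square), "cx", "cy" (the principal point, pixels), "eye" and "attitude" of the camera in the world; the wrist camera has in their place "mount" (4x4, takes a point from camera to tool coordinates, whose origin is the TCP and whose axes are the tool frame's). Camera axes: x right, y down, z forward; pixel columns grow to the right and rows downward; lengths in mm; the calibration is good to about 2 mm. A picture is of the moment at which its call begins: read the wrist's pose just before it.
A pose or a line that the arm cannot do raises bot.MotionError and nothing moves.
- bot.finish_job(): hands the job in, once; it reports no verdict.
The state is a dict: "clock": time; "joint_positions": joint angles; "qvel": joint speeds; "effort": joint torques, N m; "ee_pos": TCP position; "tool_rot": TCP orientation; "ft_force": force on the tool from outside, world axes, zero at the start; "moment": the same for the moment, N m; "grip_width": finger opening in mm.
Only numpy, scipy, OpenCV 4.12 (cv2) and the standard library are available. Lean on these libraries where they do the work, as an engineer would, in place of code of your own. Each camera call takes 0.05 s, during which the arm holds its last target.

## Working session

There is one attempt and no reset: what is moved stays moved. The work goes in short steps, each a Python script; the robot and the scene stay as the last script left them, time stands still between calls to the robot, and variables do not carry over. Pictures are saved under pics/ and viewed, and the job is handed in when it is done.

```bash
ls; mkdir -p pics; python3 - <<'E'
from rig import bot
import cv2,numpy as np,pickle
s=bot.read_state();print(s)
d={}
for n in ("scene","side"):
    c=bot.read_camera(n);d[n]=c
    cv2.imwrite(f"pics/{n}0.png",c["image"]);print(n,c["fovy"],c["cx"],c["cy"],c["eye"],c["attitude"])
pickle.dump(d,open("cams0.pkl","wb"))
E
```

```text
pics
{'clock': 0.0, 'joint_positions': array([-1.24158677e+00,  3.00489155e-01,  1.52159615e+00,  1.34448069e-05,
        1.32075473e+00, -6.66000302e-02]), 'qvel': array([ 0.00109322,  0.00128275,  0.00185153, -0.00046277,  0.00123736,
       -0.00088   ]), 'effort': array([ 4.93532953e-04, -5.43501985e+01, -3.61790228e+01, -1.96816848e-05,
        4.08090418e-03, -4.28997407e-05]), 'ee_pos': array([ 211.98135576, -507.25980927,  249.7050386 ]), 'tool_rot': array([ 0.58881929, -0.58827531,  0.3922807 , -0.39158633]), 'ft_force': array([ 0.70597069, -0.30068019, -0.05801898]), 'moment': array([-0.02126006, -0.03430627, -0.04512936]), 'grip_width': 85.54149221634587}
scene 47.14175934296335 280.7751760425942 209.11522902416698 [1051.5382469   457.35825364  509.18144619] [-0.20938138  0.35263115  0.79169261 -0.45280627]
side 47.83473231676761 282.1298318625834 207.55278786975177 [ 471.64871208 -521.71114571  627.86876902] [-0.40356974  0.90963567 -0.0875527   0.04504373]
```

View pics/scene0.png

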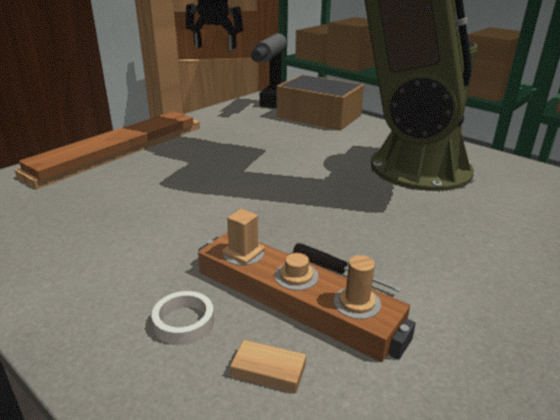

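View pics/side0.png

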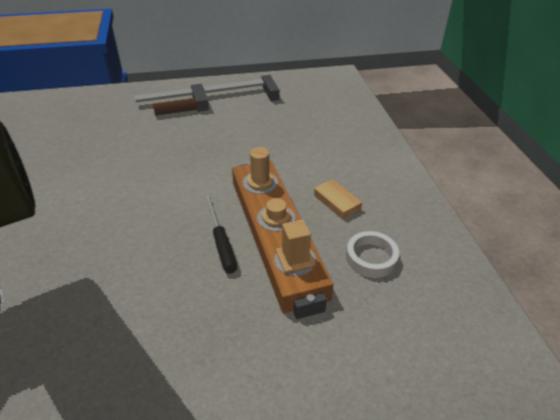

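The tall round foot is at the +y end: its top is near (361,263) in the scene view and (260,154) in the side view. The square foot is at (242,218) and the short foot at (297,262) in the scene view. Next I localise them from depth.

```bash
cat > h.py <<'E'
import numpy as np
from scipy.spatial.transform import Rotation as R
def rot(q): return R.from_quat(np.roll(q,-1)).as_matrix()
def cloud(c,T=None):
    d=c["depth"];H,W=d.shape;f=H/2/np.tan(np.radians(c["fovy"])/2)
    u,v=np.meshgrid(np.arange(W),np.arange(H))
    P=np.stack([(u-c["cx"])/f*d,(v-c["cy"])/f*d,d],-1)
    P=P@rot(c["attitude"]).T+c["eye"] if T is None else P@T[:3,:3].T+T[:3,3]
    P[d<=0]=np.nan
    return P
E
python3 - <<'E'
import pickle,numpy as np,cv2
from h import *
np.set_printoptions(precision=1,suppress=True)
d=pickle.load(open("cams0.pkl","rb"))
for n,px in (("scene",[(361,264),(243,217),(297,259)]),("side",[(260,154),(295,229),(276,205)])):
    P=cloud(d[n])
    for u,v in px: print(n,u,v,P[v,u])
    u,v=px[0];p=P[v,u]
    Q=P[v-35:v+45,u-35:u+35].reshape(-1,3)
    m=(np.abs(Q[:,2]-117)<5)&(np.hypot(*(Q[:,:2]-p[:2]).T)<40)
    r=cv2.minAreaRect(Q[m][:,:2].astype(np.float32));c,rad=cv2.minEnclosingCircle(Q[m][:,:2].astype(np.float32))
    print("top",m.sum(),np.median(Q[m],0),r,c,rad)
    Q=P.reshape(-1,3);m=(np.abs(Q[:,2]-47)<5)&(np.hypot(*(Q[:,:2]-p[:2]).T)<320)
    print("plinth",m.sum(),cv2.minAreaRect(Q[m][:,:2].astype(np.float32)))
print(rot(np.array([0.58881929,-0.58827531,0.3922807,-0.39158633])))
E
```

```text
scene 361 264 [579.5 191.1 116.3]
scene 243 217 [601.4 -15.3 116.3]
scene 297 259 [587.9  86.   77.4]
top 359 [579.3 190.7 116. ] ((577.209716796875, 189.84783935546875), (35.271690368652344, 34.672706604003906), 47.840213775634766) (577.355712890625, 189.60353088378906) 18.194124221801758
plinth 5540 ((588.6593017578125, 85.3397216796875), (87.34652709960938, 339.6539306640625), 6.488575458526611)
side 260 154 [576.7 183.3 117.1]
side 295 229 [597.9 -19.3 116.4]
side 276 205 [587.7  82.8  77.9]
top 205 [576.6 186.2 116.9] ((577.078857421875, 188.25660705566406), (35.55695343017578, 36.987281799316406), 7.185674667358398) (578.2110595703125, 189.3012237548828) 19.55811309814453
plinth 3938 ((588.7908325195312, 84.58433532714844), (85.9326171875, 340.4941101074219), 6.4171671867370605)
[[ 0.4 -0.   0.9]
 [-0.9  0.   0.4]
 [-0.  -1.   0. ]]
```

Both cameras agree: the top centre is at about (577.3, 189.3) and the row is yawed 6.45°. I'll go above it with the jaws across the row and take a wrist view.

```bash
python3 - <<'E'
from rig import bot
from h import *
import cv2
np.set_printoptions(precision=3,suppress=True)
a=np.radians(6.45)
best=None
for t in (a,a+np.pi):
    x=np.array([np.cos(t),np.sin(t),0]);y=np.array([0,0,-1.]);M=np.c_[x,y,np.cross(x,y)]
    q=np.roll(R.from_matrix(M).as_quat(),1);j=bot.ik([577.3,189.3,220],q);print(t,q,j)
    if j is not None and (best is None or abs(j[5])<abs(best[1][5])): best=(q,j)
q=best[0];np.save("q.npy",q)
bot.move_to([577.3,189.3,220],q)
s=bot.read_state();c=bot.read_camera("wrist");cv2.imwrite("pics/w1.png",c["image"])
print(s["clock"],s["ee_pos"],s["ft_force"],s["qvel"])
T=np.eye(4);T[:3,:3]=rot(s["tool_rot"]);T[:3,3]=s["ee_pos"]
P=cloud(c,T@c["mount"]).reshape(-1,3)
m=(np.abs(P[:,2]-117)<6)&(np.hypot(P[:,0]-577,P[:,1]-189)<35)
print(m.sum(),np.median(P[m],0),cv2.minEnclosingCircle(P[m][:,:2].astype(np.float32)))
E
```

```text
0.11257373675363426 [-0.706  0.706  0.04  -0.04 ] [ 0.257  0.452  1.384 -0.     1.305  0.144]
3.2541663903434275 [ 0.04  -0.04   0.706 -0.706] None
2.875 [577.527 188.584 220.026] [-0.258 -0.403  0.721] [ 0.     0.     0.001 -0.002 -0.001 -0.   ]
2337 [576.708 191.442 116.459] ((576.7802734375, 190.36231994628906), 17.949880599975586)
```

View pics/w1.png

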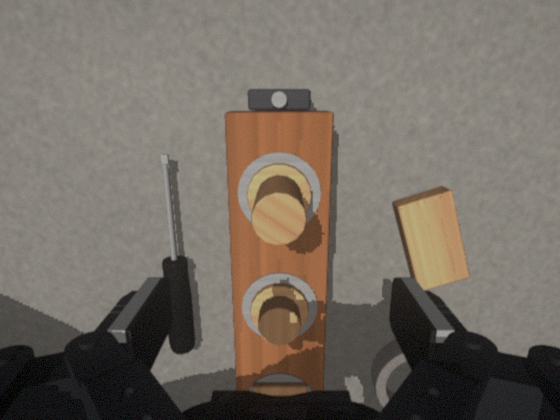

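The wrist view shows the tall round foot's top at (279,218), centred between the jaws (about x=280). It agrees to about 1 mm. The screwdriver on the left is outside the finger path: the fingers reach down only to z≈75. Next I descend and grip.

```bash
python3 - <<'E'
from rig import bot
from h import *
import cv2
np.set_printoptions(precision=2,suppress=True)
def show(t): s=bot.read_state();print(t,round(s["clock"],2),s["ee_pos"],s["ft_force"],s["grip_width"]);return s
print(bot.servo_line([577,189.7,95],speed=80,until_force=12)); show("down")
bot.move_gripper(30,grip_force=70); show("grip")
bot.dwell(.2); show("grip2")
c=bot.read_camera("scene");cv2.imwrite("pics/s2.png",c["image"])
E
```

```text
False
down 4.64 [577.19 189.75  95.47] [-0.31 -0.44  0.56] 85.55814630370892
grip 5.16 [576.38 189.64  95.48] [-9.79 -1.55  8.4 ] 34.61683693720677
grip2 5.36 [576.35 189.64  95.46] [-10.05  -2.79   9.01] 34.98977137121024
```

View pics/s2.png

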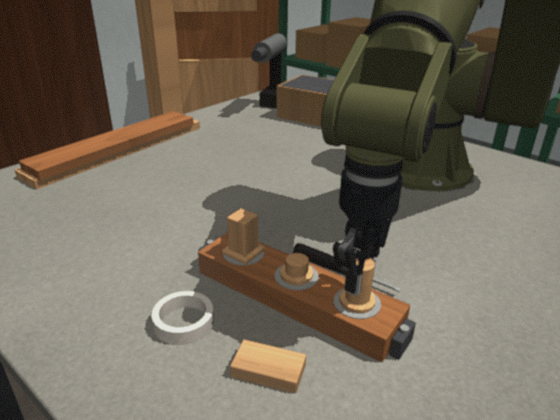

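The grip holds at 35 mm width, with a small side load and a 9 N down-push. I'll remove the side load and lift in steps, watching force against rise.

```bash
python3 - <<'E'
from rig import bot
from h import *
import cv2
np.set_printoptions(precision=2,suppress=True)
def show(t): s=bot.read_state();print(t,round(s["clock"],2),s["ee_pos"],s["ft_force"],s["grip_width"]);return s
bot.servo_line([576.2,189.9,95.3],speed=5); show("centred")
for z in (97,99,101): 
    bot.servo_line([576.2,189.9,z],speed=8); bot.dwell(.1); show(z)
E
```

```text
centred 5.73 [576.22 189.67  95.52] [-3.39 -3.78  5.31] 35.15376484024222
97 6.19 [576.16 189.72  96.7 ] [ 0.68 -5.21 -3.65] 34.36910287771544
99 6.69 [576.15 189.73  98.69] [ 1.57 -5.14 -5.03] 34.54783676696332
101 7.19 [576.14 189.71 100.55] [ 1.32 -5.43 -7.  ] 34.63075424541398
```

The slope is about 0.8 N/mm, so the foot is following without slip. The foot leaves its seat at z≈95.6. I'll continue to about 12 mm, hold, and photograph.

```bash
python3 - <<'E'
from rig import bot
from h import *
import cv2,pickle
np.set_printoptions(precision=2,suppress=True)
def show(t): s=bot.read_state();print(t,round(s["clock"],2),s["ee_pos"],s["ft_force"],s["grip_width"]);return s
for z in (104.5,107.9): 
    bot.servo_line([576.2,189.9,z],speed=8); bot.dwell(.1); show(z)
bot.dwell(.45);show("h")
c=bot.read_camera("scene");d=bot.read_camera("side");cv2.imwrite("pics/s3.png",np.hstack([c["image"][180:360,150:450],d["image"][100:280,180:380]]))
pickle.dump((c,d),open("c3.pkl","wb"))
bot.dwell(.45);show("h")
E
```

```text
104.5 7.88 [576.14 189.7  103.81] [ 3.36 -4.34 -8.77] 34.8521187006653
107.9 8.56 [576.12 189.7  106.94] [  4.15  -3.18 -11.96] 34.792086666611205
h 9.01 [576.11 189.7  106.94] [  5.21  -3.81 -11.72] 34.68016204027889
h 9.56 [576.12 189.69 106.93] [  4.94  -3.35 -11.7 ] 34.31588897612646
```

View pics/s3.png

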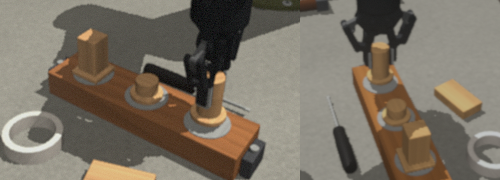

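The picture shows the round foot's collar lifted clear of its seat (about (210,112) in the left half), with the other feet down. The force was a steady ~11.7 N for 1 s. First I check the rise from the saved depth, with no robot time used.

```bash
python3 - <<'E'
import pickle
from h import *
c,d=pickle.load(open("c3.pkl","rb"));o=pickle.load(open("cams0.pkl","rb"))
for n,k in (("scene",c),("side",d)):
  for nm,cc in (("before",o[n]),("held",k)):
    P=cloud(cc).reshape(-1,3)
    r=np.hypot(P[:,0]-577,P[:,1]-189.5)
    for a,b,lo,hi in ((20,25,50,75),(0,15,110,140)):
        m=(r>a)&(r<b)&(P[:,2]>lo)&(P[:,2]<hi);z=P[m,2]
        print(n,nm,(a,b),m.sum(),np.percentile(z,[10,25,50,75]).round(1) if m.sum() else '')
E
```

```text
scene before (20, 25) 199 [52.  53.2 53.9 54.4]
scene before (0, 15) 224 [115.3 115.7 116.1 116.6]
scene held (20, 25) 245 [59.9 62.8 64.7 65.4]
scene held (0, 15) 86 [126.4 126.9 127.4 127.7]
side before (20, 25) 105 [51.7 53.7 54.7 55.5]
side before (0, 15) 122 [116.  116.4 117.1 117.8]
side held (20, 25) 111 [60.5 64.  66.  66.6]
side held (0, 15) 126 [127.2 127.8 128.5 129. ]
```

The depth shows a rise of about 11.3 mm, which matches the force. Next I ease it down slowly and press lightly into the seat before letting go.

```bash
python3 - <<'E'
from rig import bot
from h import *
import cv2
np.set_printoptions(precision=2,suppress=True)
def show(t): s=bot.read_state();print(t,round(s["clock"],2),s["ee_pos"],s["ft_force"],s["grip_width"]);return s
for z in (102,97.5,95.5): 
    bot.servo_line([576.2,189.9,z],speed=8); show(z)
z=95.5
for i in range(5):
    s=show(z)
    if s["ft_force"][2]>6: break
    z-=.4; bot.servo_line([576.2,189.9,z],speed=6); bot.dwell(.1)
c=bot.read_camera("side")
P=cloud(c).reshape(-1,3);r=np.hypot(P[:,0]-577,P[:,1]-189.5)
m=(r<15)&(P[:,2]>108);print("top",np.median(P[m,2]))
m=(r>20)&(r<25)&(P[:,2]>50)&(P[:,2]<75);print("collar",np.median(P[m,2]))
E
```

```text
102 10.44 [576.13 189.72 101.46] [ 2.36 -4.49 -7.15] 34.80250848866365
97.5 11.15 [576.15 189.72  97.28] [ 0.89 -5.02 -3.17] 34.57255149423657
95.5 11.55 [576.19 189.73  95.64] [-0.85 -6.55 -0.28] 34.76570529935784
95.5 11.55 [576.19 189.73  95.64] [-0.85 -6.55 -0.28] 34.76570529935784
95.1 11.9 [576.22 189.75  95.56] [-3.46 -6.29  3.55] 34.95815038040943
94.69999999999999 12.25 [576.22 189.75  95.51] [-3.82 -7.09  6.75] 34.83427267802197
top 160.36756729578997
collar 54.668486981325145
```

The foot is seated: the wrist reads +6.8 N down-push and the collar is back at 54.7 mm, as before. Releasing and retreating.

```bash
python3 - <<'E'
from rig import bot
from h import *
import cv2
np.set_printoptions(precision=2,suppress=True)
def show(t): s=bot.read_state();print(t,round(s["clock"],2),s["ee_pos"],s["ft_force"],s["grip_width"]);return s
bot.move_gripper(85,grip_force=20); s=show("open")
p=s["ee_pos"];bot.servo_line([577,p[1],p[2]+110],speed=90); show("up")
q={}
for n in ("scene","side"):
    c=bot.read_camera(n);P=cloud(c).reshape(-1,3)
    for nm,x,y,h in (("round",577,189.5,117),("short",588.7,85,77),("square",600.5,-19.5,117)):
        r=np.hypot(P[:,0]-x,P[:,1]-y);m=(r<13)&(abs(P[:,2]-h)<8);print(n,nm,m.sum(),np.median(P[m,2]))
    q[n]=c["image"]
cv2.imwrite("pics/s5.png",np.hstack([q["scene"][150:400,100:480],q["side"][50:300,130:430]]))
E
```

```text
open 12.85 [576.19 189.98  94.67] [-0.11  0.7  -0.02] 85.27694931595177
up 14.22 [576.8  189.93 204.  ] [ 0.5  -0.27 -0.48] 84.77711355543202
scene round 172 116.32636502082505
scene short 131 76.2774965714907
scene square 112 116.15746685620113
side round 92 117.21321395676637
side short 118 77.28838592863514
side square 159 117.30889666434308
```

View pics/s5.png

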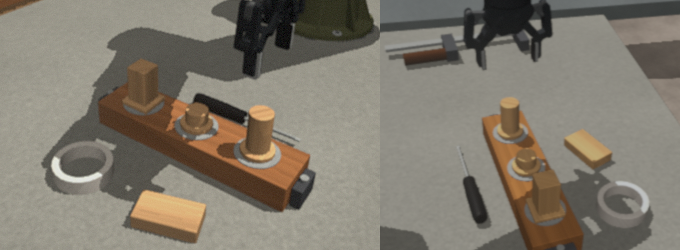

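The round foot stands seated at (260,130) in the left half, the other two feet are home, and the gripper is open and clear above. Handing in.

```bash
python3 -c "
from rig import bot
print(bot.finish_job())"
```

```text
the job is handed in; nothing more can be done
None
```

The tug test is done and handed in: the clip held the tall round foot, which is back home in its seat. The system gave no verdict.

- **Tug:** I gripped the foot across the row and pulled it straight up in steps. It held at about 11.7–12 N for 1 s. The camera depth showed a rise of about 11.3 mm, matching the force, with no slip. The highest pull I read was about 12 N, well under the 18 N limit.
- **Return:** I eased it down at about 8 mm/s, then pressed it lightly into its seat (about 7 N) before opening the jaws.
- **Last checks:** All three feet read their home heights to within about 1 mm in both cameras. The gripper is about 110 mm clear above and the wrist force is near zero. The clock stood at about 14 s of the 32 s allowed.
- **Minor disagreements:** There was a side load of about 10 N when the jaws first closed, mostly removed by re-centring; 3–7 N stayed while gripped. One depth reading of the foot's top while it was still gripped was spoiled by the gripper, so I used the collar height instead.

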